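# Loosen the seed mill's knurled locking ring by two turns

## Robot

A 6-joint arm with a two-finger parallel gripper is mounted at the origin on the work surface. World frame = base frame: x ahead of the robot, y to its left, z up, the work surface at z = 0. Lengths are in m, angles in rad, forces in N, time in s.
With the tool pointing down it reaches from about 0.3 to 0.75 m from the base axis. Payload 8.5 kg.
Tool frame: the origin (TCP) lies at the very end of the fingers, on their centre line; the grasp point (between the pads) lies 19 mm behind it; z points along the fingers, y is the line along which they close (so a half turn about z gives the same grasp; the last joint's range is limited). The gripper opens to 88 mm and grips with 3 to 60 N. Pads are 18 mm wide; open, the fingers measure 123 mm over their backs; the gripper's body (75 mm by 187 mm) begins 45 mm behind the grasp point.
Start: joints at [1.129, 0.381, 1.297, -0, 1.464, -0.215], TCP at [0.124, 0.536, 0.239] pointing down, gripper open.
Joint ranges: [-3.11, 3.11], [-0.89, 2.33], [0.22, 2.48], [-1.42, 4.56], [0.17, 2.85], [-2.88, 2.88]. Speed limits (rad/s): [2.39, 2.39, 3.14, 3.14, 3.14, 3.14].

## Interface

Orientations are given as a unit quaternion [x, y, z, w].
In Python, from bench import r gives the robot as it stands.
- The arm moves only by the tool jog_arm, never from a script. Its argument "targets" is a list that holds one entry, the list of rows, each a list of 5 numbers: the finger opening in mm, from 0 to 88.1, then the shift along the world's x, y, z in mm, then the turn about the world's z in rad. A call has 1 to 5 rows; each row is the pose to reach, as a shift and turn from the pose commanded when the call began; what a row does not reach only later rows make up. A row lasts 1/8 s, in which the tool goes at most 62.5 mm and 10.7 degrees, less where a joint would pass 70% of its speed; a pose out of reach is approached as far as the arm can. A call with a gripper value outside its range is refused whole. The fingers move at their own pace and stop on an object; "newtons" is the grip in N (left out, the last holds). Time passes only in rows, so rows that repeat a pose let the fingers close. It gives the time, the measured TCP pose, the force, the opening and the grip force at its end, in the units of the state.
- r.observe(): the state, without advancing time (a new reading comes with each control period).
- r.get_image(name): name is "side" or "top"; returns a dict with "color" (420x560x3 uint8, red, green, blue), "mtx" (3x3 intrinsics, pixels), "R" (3x3) and "t" (3): a world point X has camera coordinates R X + t. Camera axes: x right, y down, z forward; pixel columns grow to the right and rows downward; lengths in m; the calibration is good to about 2 mm. A picture is of the moment at which its call begins. There is no depth.
- r.finish_job(): hands the job in; it is judged then, once.
The state is a dict: "t": time; "joints": joint angles; "dq": joint speeds; "joint_efforts": joint torques, N m; "tcp_pos": TCP position; "tcp_rot": TCP orientation; "contact_force": force on the tool from outside, world axes, zero at the start; "ft_torque": the same for the moment, N m; "grip_width": opening from 0.0 (shut) to 1.0 (fully open); "finger_force": force on a finger pad.
Only numpy, scipy, OpenCV 4.12 (cv2) and the standard library are available. Lean on these libraries where they do the work, as an engineer would, in place of code of your own. Each camera call takes 0.05 s, during which the arm holds its last target. There are 200 camera calls.

## Task

Open up the seed mill for cleaning: with a fingertip run along the outside of the knurled ring on its top, loosen the ring anticlockwise (seen from above) until the dark line on its face has come round to the small index block on the housing for the second time, and leave it there in line with the block. The ring has already been started, so the line begins a little past the block. Work gently, without pinching the ring or shoving, tipping or lifting the mill; leave the hopper, jar and brush alone, and finish with the hand clear.

Things in the scene. Friction and masses are not known exactly. Their poses are not given: they have to be found in the camera images.
- mill: Seed mill: red steel box 150 x 170 mm and 120 mm high, 5 to 6 kg with its ring, standing loose on four rubber feet. Origin at the centre of its underside, z up; the index block is on its own +x side, roughly the side away from the robot. A steel neck (72 mm across) carries the locking ring on its flat top. Pushed sideways at the ring with more than about 25 N it starts to rock or slide.
- ring_center (a point): Centre of the knurled locking ring on top of the mill, half-way up the ring, on its upright axis, 147.5 mm above the mill's underside. The ring is a solid flat-topped steel disc 89 mm across over its 40 upright ridges (2 mm high, about 7 mm apart) and 25 mm high; from 135 to 160 mm above the mill's underside. 15 mm of free height lie under its rim, above the housing's flat top; nothing stands above it.
- lock_ring (a joint): Turn of the locking ring in rad: 0 is tight, with the ring's dark line at the index block; it grows as the ring is loosened, anticlockwise seen from above. 6.283 is one full turn (line at the block for the first time), 12.566 two full turns (second time). Starts between 0.3 and 1.3. It does not rise as it turns, stays where it is left, and turns against a steady friction of about 0.09 N m (about 2 N along the rim). It stops at 17.5.
- ring_line (a point): Outer end of the dark engraved radial line (30 x 5 mm) on the ring's top face, 38 mm from the ring's axis. It turns with the ring.
- index_block (a point): Inner top edge of the index block, a dark steel block 18 mm long (radially), 7 mm wide and 9 mm high on the housing's top, on the mill's +x side; this point is 52 mm from the ring's axis and 129 mm above the mill's underside, 6 mm below the ring's underside.
- hopper: Bystander: loose white plastic hopper bowl, 190 mm across and 75 mm high, beside the mill. Origin at the centre of its underside.
- jar: Bystander: loose pale translucent jar with a black lid, 72 mm across, 110 mm high, beside the mill. Origin at the centre of its underside.
- brush: Bystander: loose cleaning brush lying on the bench in front of the mill (between it and the robot). Origin on its underside, about the middle of its length.

How it is judged:
By the outcome, as a careful person would: the job done as asked, in the order asked, and still so for the second after the job is handed in, with the robot touching nothing.
It also fails if it takes over 54 s, if anything falls off the work surface, if the arm or the gripper's body presses on something with over 40 N, if the wrist force passes 120 N, or if a joint passes its speed limit or range.

## Working session

There is one attempt and no reset: what is moved stays moved. The work goes in short steps, Python scripts to look and compute and a tool call to move; the robot and the scene stay as the last step left them, time stands still between calls to the robot, and variables do not carry over. Pictures are saved under pics/ and viewed, at most 10 in all, crops included, and the job is handed in when it is done.

Besides the shell and the picture viewer there is one more tool, called after "Call:" as name(argument=value, ...) on one line, values as JSON. jog_arm: Moves the arm, as the interface text tells. Its arguments: {"type":"object","properties":{"targets":{"type":"array","items":{"type":"array","items":{"type":"array","items":{"type":"number"}}}},"newtons":{"type":"number"}},"required":["targets"]}

```bash
mkdir -p pics; ls; python3 - <<'E'
from bench import r
import cv2,numpy as np
for n in("top","side"):
    d=r.get_image(n);cv2.imwrite(f"pics/{n}0.png",d["color"][:,:,::-1])
    print(n,d["mtx"].tolist(),np.round(d["R"],4).tolist(),np.round(d["t"],4).tolist())
print(r.observe())
E
```

```text
pics
top [[418.52598093283905, 0.0, 291.20581817834886], [0.0, 418.52598093283905, 207.2105808929376], [0.0, 0.0, 1.0]] [[-0.0095, -0.9997, -0.0232], [-0.9984, 0.0107, -0.0563], [0.0565, 0.0226, -0.9981]] [0.0647, 0.5761, 0.9434]
side [[526.2932700740784, 0.0, 276.74796785775976], [0.0, 526.2932700740784, 209.26497207041845], [0.0, 0.0, 1.0]] [[-0.9462, -0.3231, -0.0155], [-0.1768, 0.5566, -0.8118], [0.271, -0.7654, -0.5838]] [0.543, 0.1748, 0.9874]
{'t': 0.1, 'joints': array([ 1.12868298e+00,  3.81106790e-01,  1.29813685e+00,  8.28679237e-06,
        1.46363009e+00, -2.15290208e-01]), 'dq': array([ 0.00154805, -0.00110779, -0.00238778,  0.0011225 , -0.00073323,
       -0.00043088]), 'joint_efforts': array([ 4.33237263e-03, -4.38658690e+01, -2.24908179e+01,  7.14679132e-02,
        3.42560280e-02, -4.93482332e-05]), 'tcp_pos': array([0.12357037, 0.5356802 , 0.23822748]), 'tcp_rot': array([ 1.13169026e-01,  9.93575544e-01, -6.04913888e-04, -2.10673348e-04]), 'contact_force': array([-0.00120817,  0.93668109,  0.42181549]), 'ft_torque': array([ 0.0043504 ,  0.05310227, -0.01153844]), 'finger_force': 0.0, 'grip_width': 1.0018524164149283}
```

View pics/top0.png

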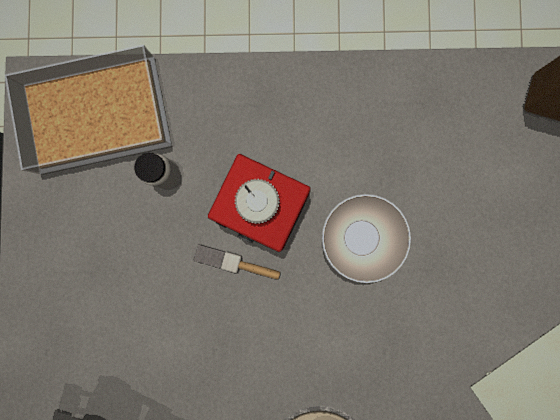

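View pics/side0.png

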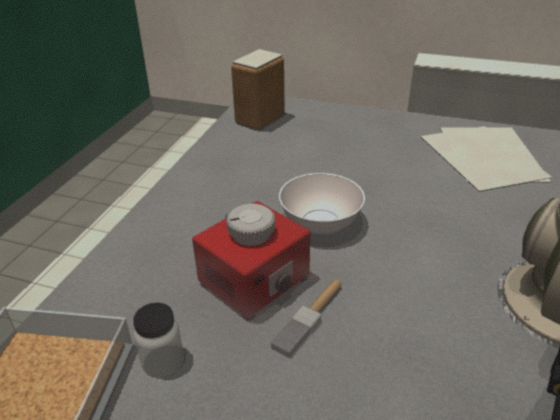

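The top view shows the ring centred near (257,201), its line near (250,189) and the index block near (271,175). The side view confirms that the space around the ring is clear. I'll refine these positions on an enlarged crop.

```bash
cat > h.py <<'E'
import numpy as np,cv2
from bench import r
def unproj(d,uv,z):
    ray=np.linalg.inv(d["mtx"])@[uv[0],uv[1],1.]; R=np.array(d["R"]);c=-R.T@d["t"];w=R.T@ray
    return c+w*(z-c[2])/w[2]
def proj(d,X):
    p=d["mtx"]@(np.array(d["R"])@X+d["t"]);return p[:2]/p[2]
def crop(name,out,x,y,w=100,h=75,k=8):
    d=r.get_image(name);c=d["color"][y:y+h,x:x+w,::-1]
    cv2.imwrite(out,cv2.resize(c,None,fx=k,fy=k,interpolation=cv2.INTER_CUBIC));return d
E
python3 - <<'E'
from h import *
d=crop("top","pics/t1.png",207,150,108,100,6)
# red top hull, housing
hsv=cv2.cvtColor(d["color"],cv2.COLOR_RGB2HSV)
m=cv2.inRange(hsv,(0,150,110),(8,255,255))|cv2.inRange(hsv,(172,150,110),(180,255,255))
print("red rect",cv2.minAreaRect(cv2.findNonZero(m)))
# ring: bright low saturation near
sub=((hsv[:,:,1]<90)&(hsv[:,:,2]>130)).astype(np.uint8);k=np.zeros_like(sub);k[170:232,227:290]=1
n,l,s,c=cv2.connectedComponentsWithStats(sub*k);i=1+np.argmax(s[1:,4]);print(s[i],c[i])
e=cv2.minEnclosingCircle(cv2.findNonZero((l==i).astype(np.uint8)));print(e,unproj(d,e[0],.16))
E
```

```text
red rect ((258.40496826171875, 202.03395080566406), (80.86075592041016, 71.44285583496094), 25.34617805480957)
[ 235  179   44   44 1371] [256.3245806  200.17140773]
((256.6235046386719, 200.58460998535156), 22.111083984375) [0.58237305 0.12318945 0.16      ]
```

View pics/t1.png

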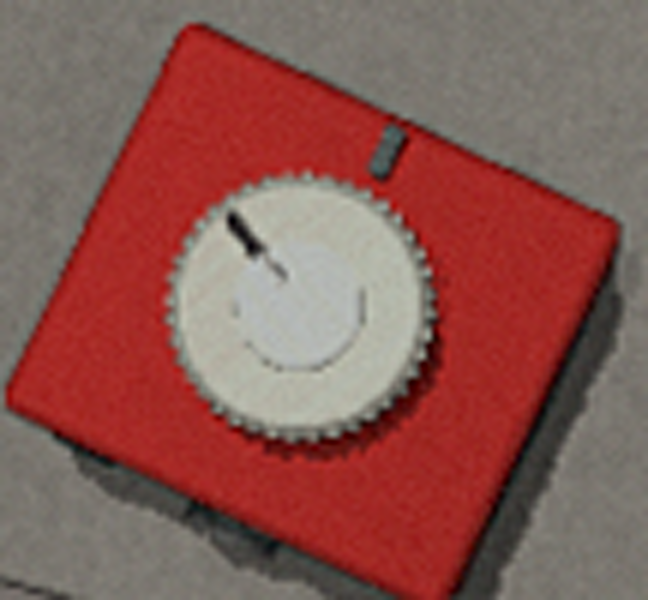

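```bash
python3 - <<'E'
from h import *
d=r.get_image("top"); P=lambda x,y:(207+(x+.5)/6-.5,150+(y+.5)/6-.5)
c=unproj(d,P(302.5,306),.157);b=unproj(d,P(380,177),.129);l=unproj(d,P(231,212),.16)
a=lambda p:np.arctan2(*(p-c)[1::-1])
print(c,b,l,"radii",np.linalg.norm((b-c)[:2]),np.linalg.norm((l-c)[:2]),"ang",a(b),a(l),a(l)-a(b))
q=[unproj(d,P(*p),.12)for p in((192,25),(620,225),(440,598),(8,403))];print(np.array(q),np.mean(q,0),[np.linalg.norm(q[i]-q[i-1]) for i in range(4)])
s=r.get_image("side");print(proj(s,c),proj(s,b),proj(s,l))
E
```

```text
[0.58258774 0.1227647  0.157     ] [0.62824715 0.09912045 0.129     ] [0.61346144 0.14574545 0.16      ] radii 0.051418207898925594 0.03848766920462569 ang -0.47781717737117696 0.6398734761705771 1.1176906535417541
[[0.68286881 0.16434965 0.12      ]
 [0.61185843 0.01771715 0.12      ]
 [0.48536828 0.08032091 0.12      ]
 [0.55312826 0.22786991 0.12      ]] [0.58330595 0.1225644  0.12      ] [np.float64(0.14445564276428646), np.float64(0.1629219529472236), np.float64(0.1411346420724315), np.float64(0.16236416646914312)]
[249.10166457 216.24712816] [232.01820986 216.70557056] [228.42928255 219.04562826]
```

Call:
jog_arm(targets=[[[0,46,-33,0,0.05],[0,95,-67,0,0.1],[0,140,-101,0,0.15],[0,185,-134,0,0.2],[0,230,-168,0,0.227]]], newtons=30)

```text
t: 0.88
tcp_pos: [0.3549, 0.3666, 0.2388]
tcp_rot: [-0.001, 1.0, 0.0, 0.0]
contact_force: [0.4, 0.7, 0.4]
grip_width: 0.456
finger_force: 0.0
```

Call:
jog_arm(targets=[[[0,46,-33,0,0],[0,95,-67,0,0],[0,140,-101,0,0],[0,185,-134,0,0],[0,228,-168,0,0]]])

```text
t: 1.5
tcp_pos: [0.583, 0.1986, 0.2386]
tcp_rot: [-0.0, 1.0, 0.0, -0.0]
contact_force: [0.1, 1.6, 0.5]
grip_width: 0.005
finger_force: 0.0
```

Call:
jog_arm(targets=[[[0,4,0,-50,0],[0,8,0,-90,0],[0,8,0,-94,0],[0,8,-6,-94,0],[0,8,-11,-94,0]]])

```text
t: 2.12
tcp_pos: [0.5903, 0.1887, 0.1468]
tcp_rot: [-0.0, 1.0, 0.0, 0.002]
contact_force: [0.2, 0.7, 0.2]
grip_width: 0.006
finger_force: 0.0
```

Call:
jog_arm(targets=[[[0,0,-0.5,0,0],[0,0,-1,0,0],[0,0,-1,0,0]]])

```text
t: 2.5
tcp_pos: [0.5897, 0.188, 0.145]
tcp_rot: [-0.0, 1.0, 0.0, 0.0]
contact_force: [0.4, -0.2, 0.7]
grip_width: 0.008
finger_force: 0.0
```

Call:
jog_arm(targets=[[[0,0,-1,0,0],[0,0,-2,0,0],[0,0,-2,0,0]]])

```text
t: 2.88
tcp_pos: [0.5897, 0.1858, 0.1447]
tcp_rot: [-0.0, 1.0, -0.0, -0.0]
contact_force: [0.2, 0.0, 0.4]
grip_width: 0.007
finger_force: 0.0
```

Call:
jog_arm(targets=[[[0,0,-0.7,0,0],[0,0,-1.5,0,0],[0,0,-1.5,0,0]]])

```text
t: 3.25
tcp_pos: [0.5897, 0.1843, 0.1448]
tcp_rot: [-0.0, 1.0, -0.0, -0.0]
contact_force: [-0.5, -0.0, 0.1]
grip_width: 0.005
finger_force: 0.0
```

Call:
jog_arm(targets=[[[0,0,-0.7,0,0],[0,0,-1.5,0,0],[0,0,-1.5,0,0]]])

```text
t: 3.62
tcp_pos: [0.5897, 0.1828, 0.1448]
tcp_rot: [-0.0, 1.0, -0.0, 0.0]
contact_force: [-0.0, 0.1, -0.1]
grip_width: 0.003
finger_force: 0.0
```

Call:
jog_arm(targets=[[[0,0,-0.7,0,0],[0,0,-1.5,0,0],[0,0,-1.5,0,0]]])

```text
t: 4.0
tcp_pos: [0.5896, 0.1818, 0.1448]
tcp_rot: [-0.0, 1.0, 0.0, 0.0]
contact_force: [-0.4, 3.9, 0.2]
grip_width: 0.008
finger_force: 1.7
```

Call:
jog_arm(targets=[[[0,-1,-0.5,0,0],[0,-5,-0.6,0,0],[0,-9,-0.6,0,0],[0,-13,-0.6,0,0],[0,-15,-0.6,0,0]]])

```text
t: 4.62
tcp_pos: [0.5748, 0.1817, 0.1449]
tcp_rot: [-0.0, 1.0, 0.001, 0.001]
contact_force: [2.2, 7.3, -0.8]
grip_width: 0.007
finger_force: 3.3
```

```bash
python3 - <<'E'
from h import *
d=crop("top","pics/t2.png",207,150,108,100,6)
E
```

```text
(no output)
```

View pics/t2.png

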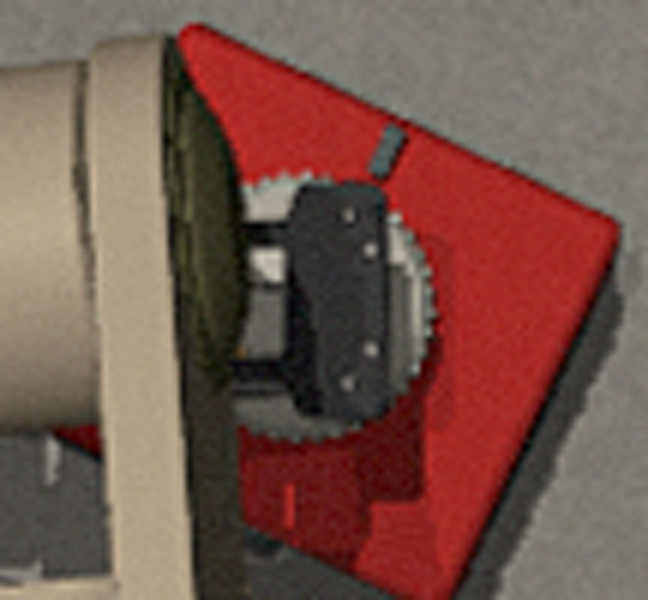

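Tangential force is about 2.2 N, matching the ring's friction, so the ring is being driven, and the mill hasn't moved. The hand hides the line in this view. Next I'll work out the path around the ring.

```bash
cat > path.py <<'E'
import numpy as np
def pts(p=1.0,hx=9.,hy=14.7,c=(0,0)):
    R=44.5-p;out=[]
    for k,(sx,sy) in enumerate([(-1,1),(-1,-1),(1,-1),(1,1)]*2):
        t=np.radians(90+90*k)+np.linspace(0,np.pi/2,200)
        out.append(np.c_[R*np.cos(t)+sx*hx,R*np.sin(t)+sy*hy])
    return np.vstack(out)+c
def walk(start,n,step,**k):
    P=pts(**k);L=np.r_[0,np.cumsum(np.linalg.norm(np.diff(P,axis=0),axis=1))]
    s=L[0]+step*np.arange(n+1)
    return np.c_[np.interp(s,L,P[:,0]),np.interp(s,L,P[:,1])]
E
python3 - <<'E'
from path import *
W=walk(0,60,7)
for i in range(0,60,5): print(i,np.round(W[i],1).tolist(),np.round(W[i+1:i+6]-W[i],1).tolist())
E
```

```text
0 [-9.0, 58.2] [[-7.0, -0.6], [-13.8, -2.2], [-20.2, -5.0], [-26.1, -8.7], [-31.3, -13.3]]
5 [-40.3, 44.9] [[-4.4, -5.4], [-7.9, -11.5], [-10.4, -18.0], [-11.8, -24.8], [-12.2, -31.8]]
10 [-52.5, 13.0] [[0.0, -7.0], [0.0, -14.0], [0.0, -21.0], [0.0, -28.0], [0.6, -35.0]]
15 [-51.9, -21.9] [[1.7, -6.8], [4.5, -13.2], [8.3, -19.1], [12.9, -24.3], [18.4, -28.7]]
20 [-33.5, -50.6] [[6.1, -3.5], [12.6, -5.9], [19.5, -7.3], [26.5, -7.6], [33.5, -7.6]]
25 [-0.1, -58.2] [[7.0, 0.0], [14.0, 0.3], [20.9, 1.6], [27.4, 4.1], [33.5, 7.5]]
30 [33.4, -50.7] [[5.5, 4.4], [10.1, 9.6], [13.9, 15.5], [16.7, 21.9], [18.4, 28.6]]
35 [51.9, -22.1] [[0.6, 7.0], [0.6, 14.0], [0.6, 21.0], [0.6, 28.0], [0.6, 35.0]]
40 [52.5, 12.9] [[-0.3, 7.0], [-1.7, 13.8], [-4.2, 20.4], [-7.7, 26.4], [-12.1, 31.9]]
45 [40.4, 44.8] [[-5.2, 4.6], [-11.1, 8.4], [-17.6, 11.2], [-24.3, 12.8], [-31.3, 13.4]]
50 [9.1, 58.2] [[-7.0, 0.0], [-14.0, 0.0], [-21.0, -0.1], [-27.9, -1.1], [-34.6, -3.2]]
55 [-25.5, 55.0] [[-6.2, -3.2], [-11.9, -7.3], [-16.8, -12.2], [-20.9, -17.9], [-24.0, -24.2]]
```

Call:
jog_arm(targets=[[[0,-3,0,0,0],[0,-8.4,-0.5,0,0],[0,-15.2,-2.1,0,0],[0,-15.2,-2.1,0,0]]])

```text
t: 5.18
tcp_pos: [0.5587, 0.1794, 0.1448]
tcp_rot: [-0.0, 1.0, 0.001, -0.0]
contact_force: [-2.3, 5.7, 0.4]
grip_width: 0.007
finger_force: 2.9
```

Call:
jog_arm(targets=[[[0,-6.4,-2.8,0,0],[0,-12.3,-6.5,0,0],[0,-17.5,-11.1,0,0],[0,-21.9,-16.5,0,0]]])

```text
t: 5.68
tcp_pos: [0.5363, 0.163, 0.1447]
tcp_rot: [-0.0, 1.0, 0.001, -0.001]
contact_force: [-3.1, 6.8, 1.6]
grip_width: 0.003
finger_force: 3.4
```

Call:
jog_arm(targets=[[[0,-3.5,-6.1,0,0],[0,-6.0,-12.6,0,0],[0,-7.4,-19.4,0,0],[0,-7.8,-26.5,0,0]]])

```text
t: 6.18
tcp_pos: [0.5259, 0.1364, 0.1445]
tcp_rot: [-0.001, 1.0, 0.0, -0.005]
contact_force: [-16.6, 4.3, 9.9]
grip_width: 0.004
finger_force: 8.6
```

Call:
jog_arm(targets=[[[0,-2.9,-2,0,0],[0,-2.9,-9,0,0],[0,-2.9,-16,0,0],[0,-2.9,-23,0,0]]])

```text
t: 6.68
tcp_pos: [0.5255, 0.1124, 0.1445]
tcp_rot: [-0.0, 1.0, 0.0, -0.002]
contact_force: [-8.4, 1.3, 2.9]
grip_width: 0.004
finger_force: 4.0
```

```bash
python3 - <<'E'
from path import *
P=walk(0,200,1,p=1.3,hx=12.2)
i=np.where(P[:,1]<-10)[0][0]; W=walk(0,90,7,p=1.3,hx=12.2)
for i in range(0,90,4): print(i,np.round(W[i],1).tolist(),np.round(W[i+1:i+6]-W[i],1).tolist())
E
```

```text
0 [-12.2, 57.9] [[-7.0, -0.6], [-13.8, -2.2], [-20.2, -5.0], [-26.1, -8.8], [-31.3, -13.4]]
4 [-38.3, 49.1] [[-5.2, -4.7], [-9.6, -10.1], [-13.1, -16.2], [-15.5, -22.7], [-16.8, -29.6]]
8 [-53.8, 26.4] [[-1.3, -6.9], [-1.6, -13.9], [-1.6, -20.9], [-1.6, -27.9], [-1.6, -34.9]]
12 [-55.4, -1.4] [[0.0, -7.0], [0.0, -14.0], [0.7, -21.0], [2.5, -27.7], [5.4, -34.1]]
16 [-52.9, -29.2] [[2.9, -6.4], [6.7, -12.2], [11.5, -17.3], [17.0, -21.6], [23.1, -25.0]]
20 [-35.9, -50.8] [[6.1, -3.4], [12.7, -5.7], [19.6, -6.9], [26.6, -7.1], [33.6, -7.1]]
24 [-9.3, -57.9] [[7.0, 0.0], [14.0, 0.0], [21.0, 0.0], [28.0, 0.5], [34.8, 2.1]]
28 [18.7, -57.4] [[6.8, 1.6], [13.3, 4.3], [19.2, 8.0], [24.5, 12.6], [28.9, 17.9]]
32 [43.1, -44.9] [[4.5, 5.4], [8.0, 11.4], [10.5, 17.9], [11.9, 24.8], [12.3, 31.8]]
36 [55.1, -20.1] [[0.3, 7.0], [0.3, 14.0], [0.3, 21.0], [0.3, 28.0], [0.3, 35.0]]
40 [55.4, 7.9] [[-0.0, 7.0], [-0.6, 14.0], [-2.3, 20.7], [-5.1, 27.2], [-8.9, 33.0]]
44 [50.3, 35.1] [[-3.8, 5.9], [-8.5, 11.1], [-13.9, 15.4], [-20.0, 18.9], [-26.6, 21.3]]
48 [30.3, 53.9] [[-6.6, 2.4], [-13.4, 3.7], [-20.4
[... 174 characters left out ...]
7.8, -10.7], [-22.3, -16.1], [-25.9, -22.1]]
60 [-47.3, 39.9] [[-3.6, -6.0], [-6.2, -12.5], [-7.7, -19.3], [-8.1, -26.3], [-8.1, -33.3]]
64 [-55.4, 13.6] [[0.0, -7.0], [0.0, -14.0], [0.0, -21.0], [0.0, -28.0], [0.5, -35.0]]
68 [-55.4, -14.4] [[0.5, -7.0], [2.2, -13.8], [4.9, -20.2], [8.6, -26.1], [13.2, -31.4]]
72 [-46.8, -40.5] [[4.6, -5.2], [10.0, -9.7], [16.1, -13.2], [22.6, -15.7], [29.5, -17.0]]
76 [-24.2, -56.2] [[6.9, -1.4], [13.8, -1.7], [20.8, -1.7], [27.8, -1.7], [34.8, -1.7]]
80 [3.7, -57.9] [[7.0, 0.0], [14.0, 0.3], [20.8, 1.8], [27.3, 4.3], [33.4, 7.8]]
84 [31.0, -53.6] [[6.0, 3.5], [11.4, 8.0], [16.0, 13.3], [19.7, 19.2], [22.3, 25.7]]
88 [50.7, -34.4] [[2.7, 6.5], [4.3, 13.3]]
```

Call:
jog_arm(targets=[[[0,0,-5.4,0,0],[0,0.7,-12.4,0,0],[0,2.5,-19.2,0,0],[0,5.4,-25.6,0,0],[0,9.2,-31.4,0,0]]])

```text
t: 7.3
tcp_pos: [0.5364, 0.0808, 0.1447]
tcp_rot: [-0.0, 1.0, -0.0, 0.0]
contact_force: [-2.7, 1.6, 1.2]
grip_width: 0.004
finger_force: 1.0
```

Call:
jog_arm(targets=[[[0,4.8,-5.1,0,0],[0,10.3,-9.4,0,0],[0,16.4,-12.8,0,0],[0,23.0,-15.1,0,0]]])

```text
t: 7.8
tcp_pos: [0.5598, 0.0659, 0.1448]
tcp_rot: [-0.0, 1.0, -0.0, 0.0]
contact_force: [-0.8, 0.8, -0.1]
grip_width: 0.004
finger_force: 0.0
```

Call:
jog_arm(targets=[[[0,0,1.5,0,0],[0,3.5,1.5,0,0],[0,7,0.8,0,0],[0,10,0.6,0,0]]])

```text
t: 8.3
tcp_pos: [0.5685, 0.0659, 0.1446]
tcp_rot: [-0.0, 1.0, -0.001, -0.001]
contact_force: [-3.3, -8.1, 0.8]
grip_width: 0.008
finger_force: 4.9
```

Call:
jog_arm(targets=[[[0,7,-0.1,0,0],[0,14,-0.1,0,0],[0,21,-0.1,0,0]]])

```text
t: 8.68
tcp_pos: [0.5898, 0.0654, 0.1446]
tcp_rot: [-0.0, 1.0, -0.001, -0.001]
contact_force: [-1.2, -8.9, -0.2]
grip_width: 0.003
finger_force: 4.0
```

```bash
python3 - <<'E'
from path import *
k=dict(p=1.2,hx=11.2,hy=13.6,c=(-1.2,1.1))
W=walk(0,110,7,**k)
for i in range(22,84): print(i,np.round(W[i],1).tolist(),end=' ' if i%4 else '\n')
E
```

```text
22 [-21.6, -54.8] 23 [-14.6, -55.7] 24 [-7.6, -55.8]
25 [-0.6, -55.8] 26 [6.4, -55.8] 27 [13.4, -55.7] 28 [20.3, -54.6]
29 [26.9, -52.4] 30 [33.1, -49.1] 31 [38.7, -44.9] 32 [43.5, -39.9]
33 [47.5, -34.1] 34 [50.5, -27.8] 35 [52.4, -21.1] 36 [53.3, -14.1]
37 [53.3, -7.1] 38 [53.3, -0.1] 39 [53.3, 6.9] 40 [53.3, 13.9]
41 [52.9, 20.8] 42 [51.3, 27.7] 43 [48.7, 34.1] 44 [45.1, 40.1]
45 [40.5, 45.4] 46 [35.2, 49.9] 47 [29.2, 53.5] 48 [22.7, 56.1]
49 [15.8, 57.6] 50 [8.9, 58.0] 51 [1.9, 58.0] 52 [-5.1, 58.0]
53 [-12.1, 58.0] 54 [-19.1, 57.5] 55 [-25.9, 55.8] 56 [-32.4, 53.1]
57 [-38.3, 49.4] 58 [-43.5, 44.8] 59 [-48.0, 39.4] 60 [-51.5, 33.3]
61 [-54.0, 26.8] 62 [-55.4, 20.0] 63 [-55.7, 13.0] 64 [-55.7, 6.0]
65 [-55.7, -1.0] 66 [-55.7, -8.0] 67 [-55.6, -15.0] 68 [-54.7, -21.9]
69 [-52.6, -28.6] 70 [-49.5, -34.9] 71 [-45.4, -40.6] 72 [-40.4, -45.5]
73 [-34.8, -49.6] 74 [-28.5, -52.7] 75 [-21.8, -54.8] 76 [-14.9, -55.7]
77 [-7.9, -55.8] 78 [-0.9, -55.8] 79 [6.1, -55.8] 80 [13.1, -55.7]
81 [20.0, -54.6] 82 [26.7, -52.5] 83 [32.9, -49.3]
```

Call:
jog_arm(targets=[[[0,5.6,0.3,0,0],[0,12.5,1.4,0,0],[0,19.1,3.6,0,0],[0,25.3,6.9,0,0]]])

```text
t: 9.18
tcp_pos: [0.6156, 0.0734, 0.1447]
tcp_rot: [-0.0, 1.0, -0.0, -0.0]
contact_force: [-0.2, -2.3, -0.6]
grip_width: 0.005
finger_force: 1.6
```

Call:
jog_arm(targets=[[[0,5,5,0,0],[0,9.6,9.8,0,0],[0,13.4,15.5,0,0],[0,16.6,21.6,0,0]]])

```text
t: 9.68
tcp_pos: [0.6321, 0.0959, 0.1448]
tcp_rot: [-0.0, 1.0, 0.0, -0.0]
contact_force: [1.0, -3.5, 0.0]
grip_width: 0.003
finger_force: 1.0
```

Call:
jog_arm(targets=[[[0,2.3,6.4,0,0],[0,3.1,13.4,0,0],[0,3.3,20.4,0,0]]])

```text
t: 10.05
tcp_pos: [0.6351, 0.1164, 0.1447]
tcp_rot: [-0.0, 1.0, 0.0, -0.0]
contact_force: [0.7, 0.1, 0.0]
grip_width: 0.005
finger_force: 0.0
```

Call:
jog_arm(targets=[[[0,-1,0,0,0],[0,-2,0,0,0],[0,-2,0,0,0]]])

```text
t: 10.42
tcp_pos: [0.6343, 0.1156, 0.145]
tcp_rot: [0.0, 1.0, 0.0, 0.002]
contact_force: [7.0, 2.2, -2.5]
grip_width: 0.004
finger_force: 3.4
```

```bash
python3 - <<'E'
from path import *
k=dict(p=1.2,hx=10,hy=13.6,c=(-2.6,1.1))
P=walk(0,900,.25,**k); i=np.where((P[:,0]>40)&(P[:,1]>-7.1))[0][0]; print(P[i])
W=P[i::28]
for i in range(len(W)): print(i,np.round(W[i],1).tolist(),np.round(W[i+1:i+6]-W[i],1).tolist() if i%5==0 else '')
from h import *
d=crop("top","pics/t3.png",207,150,108,100,6)
hsv=cv2.cvtColor(d["color"],cv2.COLOR_RGB2HSV)
E
```

```text
Traceback (most recent call last):
IndexError: index 0 is out of bounds for axis 0 with size 0
```

```bash
python3 - <<'E'
from path import *
k=dict(p=1.2,hx=10,hy=13.6,c=(-2.6,1.1))
P=walk(0,2900,.25,**k); i=np.where((P[:,0]>40)&(P[:,1]>-7.1))[0][0]
W=P[i::28]
for i in range(len(W)): print(i,np.round(W[i],1).tolist(),np.round(W[i+1:i+6]-W[i],1).tolist() if i%5==0 else '')
from h import *
d=crop("top","pics/t3.png",207,150,108,100,6)
E
```

```text
0 [50.7, -7.0] [[0.0, 7.0], [0.0, 14.0], [0.0, 21.0], [-0.5, 28.0], [-2.0, 34.8]]
1 [50.7, 0.0] 
2 [50.7, 7.0] 
3 [50.7, 14.0] 
4 [50.2, 21.0] 
5 [48.7, 27.8] [[-2.6, 6.5], [-6.3, 12.4], [-10.9, 17.7], [-16.2, 22.2], [-22.2, 25.8]]
6 [46.0, 34.3] 
7 [42.4, 40.2] 
8 [37.8, 45.5] 
9 [32.4, 50.0] 
10 [26.4, 53.6] [[-6.5, 2.6], [-13.3, 4.0], [-20.3, 4.4], [-27.3, 4.4], [-34.3, 4.4]]
11 [19.9, 56.1] 
12 [13.1, 57.6] 
13 [6.1, 58.0] 
14 [-0.9, 58.0] 
15 [-7.9, 58.0] [[-7.0, -0.1], [-13.9, -1.0], [-20.6, -3.0], [-26.9, -6.1], [-32.6, -10.2]]
16 [-14.9, 57.9] 
17 [-21.8, 57.0] 
18 [-28.5, 55.0] 
19 [-34.8, 51.9] 
20 [-40.5, 47.8] [[-5.0, -4.9], [-9.1, -10.6], [-12.2, -16.8], [-14.3, -23.5], [-15.3, -30.4]]
21 [-45.4, 42.9] 
22 [-49.6, 37.3] 
23 [-52.7, 31.0] 
24 [-54.8, 24.3] 
25 [-55.8, 17.4] [[-0.1, -7.0], [-0.1, -14.0], [-0.1, -21.0], [-0.1, -28.0], [0.2, -35.0]]
26 [-55.9, 10.4] 
27 [-55.9, 3.4] 
28 [-55.9, -3.6] 
29 [-55.9, -10.6] 
30 [-55.6, -17.6] [[1.4, -6.9], [3.8, -13.4], [7.3, -19.5], [11.7, -24.9], [17.0, -29.5]]
31 [-54.2, -24.4] 
32 [-51.8, -31.0] 
33 [-48.3, -37.0] 
34 [-43.9,
[... 287 characters left out ...]
 
43 [15.4, -55.1] 
44 [22.2, -53.2] 
45 [28.5, -50.3] [[5.8, 3.9], [10.9, 8.7], [15.2, 14.2], [18.5, 20.4], [20.8, 27.0]]
46 [34.3, -46.4] 
47 [39.4, -41.6] 
48 [43.7, -36.1] 
49 [47.0, -29.9] 
50 [49.3, -23.3] [[1.2, 6.9], [1.4, 13.9], [1.4, 20.9], [1.4, 27.9], [1.4, 34.9]]
51 [50.5, -16.5] 
52 [50.7, -9.5] 
53 [50.7, -2.5] 
54 [50.7, 4.5] 
55 [50.7, 11.5] [[-0.2, 7.0], [-1.4, 13.9], [-3.6, 20.5], [-6.9, 26.7], [-11.2, 32.2]]
56 [50.5, 18.5] 
57 [49.3, 25.4] 
58 [47.1, 32.0] 
59 [43.8, 38.2] 
60 [39.5, 43.7] [[-5.1, 4.8], [-10.9, 8.7], [-17.2, 11.6], [-24.0, 13.5], [-30.9, 14.2]]
61 [34.4, 48.5] 
62 [28.6, 52.4] 
63 [22.3, 55.4] 
64 [15.5, 57.2] 
65 [8.6, 58.0] [[-1.2, 0.0]]
66 [7.4, 58.0]
```

View pics/t3.png

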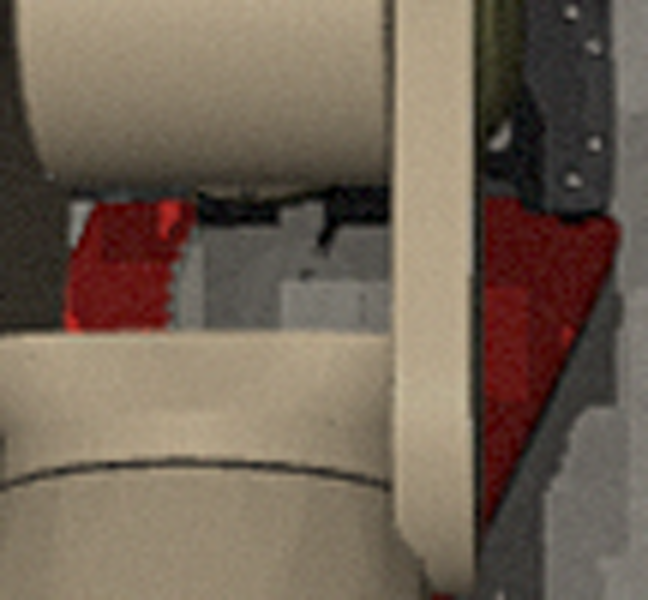

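The mill hasn't moved; its corner is still at crop (620,225). The line shows near crop (325,238), about 0.1–0.2 rad past the block, so one turn is done. Continuing.

Call:
jog_arm(targets=[[[0,-0.3,7,0,0],[0,-0.3,14,0,0],[0,-0.3,21,0,0],[0,-0.8,28,0,0]]])

```text
t: 10.98
tcp_pos: [0.6334, 0.1434, 0.1451]
tcp_rot: [0.0, 1.0, -0.0, 0.001]
contact_force: [4.4, -1.0, 0.4]
grip_width: 0.007
finger_force: 1.9
```

Call:
jog_arm(targets=[[[0,-2.0,6.6,0,0],[0,-4.6,13,0,0],[0,-8.2,18.9,0,0],[0,-12.7,24.1,0,0]]])

```text
t: 11.48
tcp_pos: [0.6196, 0.1683, 0.1449]
tcp_rot: [-0.0, 1.0, 0.0, 0.0]
contact_force: [3.6, -0.1, 0.6]
grip_width: 0.006
finger_force: 1.7
```

Call:
jog_arm(targets=[[[0,-5.4,4.6,0,0],[0,-11.3,8.2,0,0],[0,-17.7,10.6,0,0],[0,-24.4,12.1,0,0]]])

```text
t: 11.98
tcp_pos: [0.5948, 0.1807, 0.1447]
tcp_rot: [-0.0, 1.0, 0.001, 0.0]
contact_force: [4.0, 5.6, 0.9]
grip_width: -0.0
finger_force: 3.0
```

Call:
jog_arm(targets=[[[0,-7,0.8,0,0],[0,-14,0.8,0,0],[0,-21,0.8,0,0],[0,-28,0.7,0,0]]])

```text
t: 12.48
tcp_pos: [0.5663, 0.1815, 0.1446]
tcp_rot: [-0.0, 1.0, 0.001, -0.001]
contact_force: [2.7, 5.0, -0.1]
grip_width: 0.001
finger_force: 2.5
```

Call:
jog_arm(targets=[[[0,-6.9,-1.2,0,0],[0,-13.5,-3.2,0,0],[0,-19.6,-6.3,0,0],[0,-25.3,-10.4,0,0]]])

```text
t: 12.98
tcp_pos: [0.541, 0.1702, 0.1445]
tcp_rot: [-0.0, 1.0, 0.0, -0.001]
contact_force: [-0.2, 3.2, 0.1]
grip_width: 0.004
finger_force: 2.0
```

Call:
jog_arm(targets=[[[0,-4.9,-4.7,0,0],[0,-9.0,-10.3,0,0],[0,-12.1,-16.5,0,0],[0,-14.2,-23.2,0,0]]])

```text
t: 13.48
tcp_pos: [0.5274, 0.1463, 0.1446]
tcp_rot: [-0.0, 1.0, -0.0, -0.001]
contact_force: [-2.7, 3.7, 1.0]
grip_width: 0.005
finger_force: 2.4
```

Call:
jog_arm(targets=[[[0,-1.2,-6.8,0,0],[0,-1.4,-13.8,0,0],[0,-1.4,-20.8,0,0],[0,-1.4,-27.8,0,0]]])

```text
t: 13.98
tcp_pos: [0.5262, 0.1184, 0.1446]
tcp_rot: [-0.0, 1.0, -0.0, -0.0]
contact_force: [-6.1, 3.2, 1.7]
grip_width: 0.006
finger_force: 3.6
```

```bash
python3 - <<'E'
from h import *
a=crop("top","pics/a.png",207,150,62,72,6);crop("side","pics/b.png",190,180,120,90,5)
A=cv2.imread("pics/a.png");B=cv2.imread("pics/b.png");B=cv2.resize(B,(420,432))
cv2.imwrite("pics/t4.png",np.hstack([A,B]))
E
```

```text
(no output)
```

View pics/t4.png

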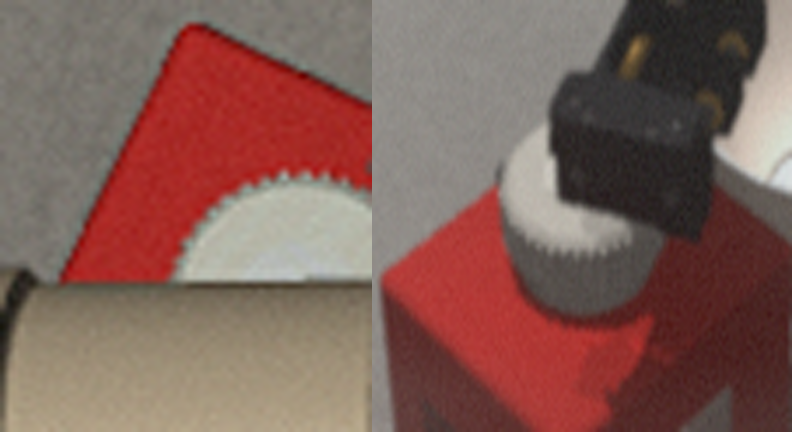

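Call:
jog_arm(targets=[[[0,0,-7,0,0],[0,0.4,-14,0,0],[0,1.9,-20.7,0,0],[0,4.4,-27.2,0,0]]])

```text
t: 14.58
tcp_pos: [0.5298, 0.091, 0.1445]
tcp_rot: [-0.0, 1.0, -0.001, -0.001]
contact_force: [-6.7, -0.7, 1.9]
grip_width: 0.003
finger_force: 3.3
```

Call:
jog_arm(targets=[[[0,3.6,-5.9,0,0],[0,8.0,-11.3,0,0],[0,13.3,-15.9,0,0]]])

```text
t: 14.95
tcp_pos: [0.5435, 0.0745, 0.1445]
tcp_rot: [-0.0, 1.0, -0.001, -0.001]
contact_force: [-5.4, -3.7, 1.2]
grip_width: 0.007
finger_force: 3.2
```

Call:
jog_arm(targets=[[[0,-10,-10,0,0],[0,-25,-30,20,0],[0,-50,-60,50,0],[0,-90,-90,60,0],[0,-130,-120,60,0]]])

```text
t: 15.58
tcp_pos: [0.413, -0.0453, 0.2056]
tcp_rot: [-0.0, 1.0, -0.001, 0.002]
contact_force: [0.5, -0.2, 0.3]
grip_width: 0.005
finger_force: 0.0
```

```bash
python3 - <<'E'
from h import *
crop("top","pics/t5.png",207,150,108,100,6)
E
```

```text
(no output)
```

View pics/t5.png

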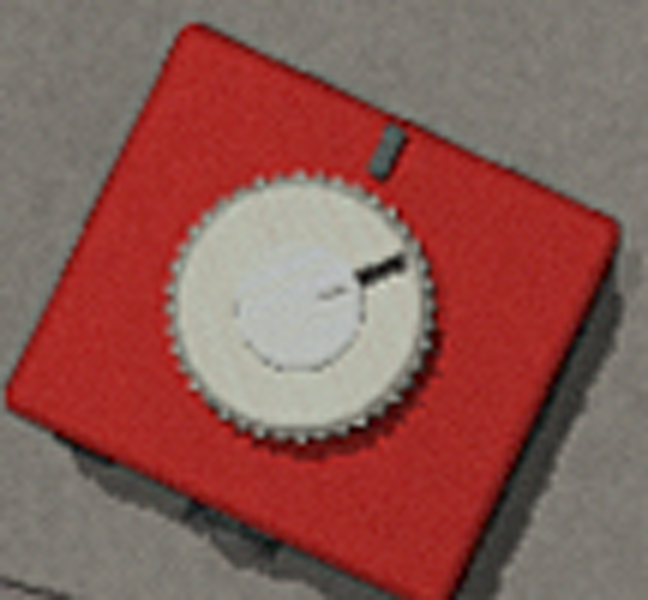

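The view is clear. The line runs from about crop (357,278) to (405,260), about 0.7 rad short of the block, and the mill is still in place. I'll measure the remaining angle precisely.

```bash
cat >> h.py <<'E'
def measure():
    d=r.get_image("top");c=np.array([.5826,.1228])
    X=[(u,v) for v in range(165,240) for u in range(220,295)]
    hsv=cv2.cvtColor(d["color"],cv2.COLOR_RGB2HSV).astype(int);g=d["color"].astype(int)
    W=np.array([unproj(d,p,.16)[:2] for p in X]);rad=np.linalg.norm(W-c,axis=1)
    V=np.array([g[v,u].sum()/3 for u,v in X]);
    w=np.clip(140-V,0,None)*(rad>.019)*(rad<.040)
    l=(W*w[:,None]).sum(0)/w.sum()
    W2=np.array([unproj(d,p,.129)[:2] for p in X]);rr=np.linalg.norm(W2-c,axis=1)
    S=np.array([hsv[v,u,1] for u,v in X]);w2=((S<110)&(rr>.050)&(rr<.073)&(W2[:,0]>c[0]+.03)&(W2[:,1]<c[1]+.01)&(W2[:,1]>c[1]-.05))*(255-S)
    b=(W2*w2[:,None]).sum(0)/w2.sum()
    A=lambda p:np.arctan2(p[1]-c[1],p[0]-c[0])
    C=lambda P,w:np.linalg.eigh(np.cov(P.T,aweights=w))[1][:,1]
    dl=C(W,w);print("line",l,np.linalg.norm(l-c),A(l),"dir",np.arctan(dl[1]/dl[0]),"block",b,np.linalg.norm(b-c),A(b),"to go",A(b)-A(l),"n",(w>0).sum(),(w2>0).sum())
E
python3 -c "
from h import *
measure()"
```

```text
line [0.59053608 0.09587275] 0.0280723759236044 -1.2841876765151685 dir -0.08395765901766924 block [0.63760675 0.096476  ] 0.06098110959933815 -0.4463484965044774 to go 0.8378391800106911 n 62 29
```

```bash
sed -i 's/np.clip(140-V,0,None)\*(rad>.019)\*(rad<.040)/np.clip(120-V,0,None)*(rad>.022)*(rad<.038)/' h.py
python3 -c "
from h import *
measure()"
```

```text
line [0.59443857 0.09581003] 0.029472195351004978 -1.1574392222246659 dir -1.1936613378798555 block [0.63745047 0.09660457] 0.0607846587532384 -0.44555047556170385 to go 0.711888746662962 n 24 28
```

Call:
jog_arm(targets=[[[0,25,45,0,0],[0,50,95,0,0],[0,75,140,-20,0],[0,97,180.7,-50,0],[0,99,180.7,-60,0]]])

```text
t: 16.35
tcp_pos: [0.5137, 0.1394, 0.1426]
tcp_rot: [-0.002, 1.0, 0.0, -0.001]
contact_force: [-0.1, -0.3, -0.2]
grip_width: 0.003
finger_force: 0.0
```

Call:
jog_arm(targets=[[[0,5,0,0,0],[0,9.5,0,0,0],[0,12,0,0,0],[0,13,0,0,0]]])

```text
t: 16.85
tcp_pos: [0.5255, 0.1361, 0.1453]
tcp_rot: [0.0, 1.0, -0.0, -0.001]
contact_force: [-6.8, -2.0, 5.1]
grip_width: 0.005
finger_force: 3.6
```

Contact is at 6.8 N. I'll sweep about 26 mm, then check.

Call:
jog_arm(targets=[[[0,0,-6,0,0],[0,0,-13,0,0],[0,0,-20,0,0],[0,0,-26,0,0]]])

```text
t: 17.35
tcp_pos: [0.5255, 0.1103, 0.1447]
tcp_rot: [-0.0, 1.0, 0.0, -0.001]
contact_force: [-4.9, 2.6, 2.4]
grip_width: 0.006
finger_force: 2.5
```

```bash
python3 -c "
from h import *
measure();crop('top','pics/t6.png',207,150,108,100,6)"
```

```text
line [0.59280946 0.11427341] 0.013301724891737227 -0.6958186800783706 dir -1.4828620560228107 block [0.63761845 0.09642823] 0.061012296506140845 -0.44697206053839544 to go 0.2488466195399751 n 137 29
```

View pics/t6.png

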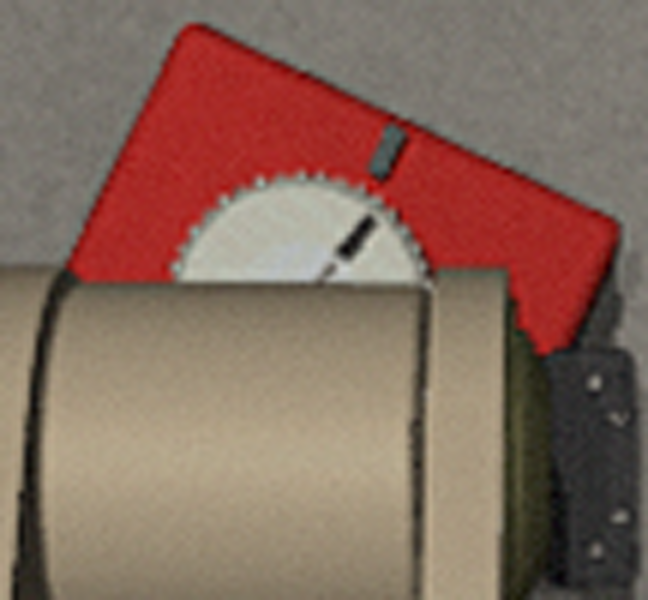

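The line now runs from about crop (340,255) to (370,220), about 0.2 rad short of the block. I'll mask out the arm and measure it.

```bash
sed -i 's/(rad<.038)/(rad<.038)*(W[:,0]>c[0]+.0135)/' h.py
python3 -c "
from h import *
measure();measure()"
```

```text
line [0.60495618 0.10453092] 0.028871410620571396 -0.6851305896719949 dir -0.686933315026724 block [0.63758522 0.09645366] 0.0609713376783626 -0.44683152827166756 to go 0.23829906140032736 n 22 29
line [0.60487385 0.10461398] 0.02875509604960161 -0.6847057940140135 dir -0.6856348107493878 block [0.63766676 0.09642815] 0.06105589539898235 -0.4466310877114145 to go 0.23807470630259903 n 22 29
```

Call:
jog_arm(targets=[[[0,0.2,-4,0,0],[0,0.8,-8,0,0],[0,0.8,-8,0,0]]])

```text
t: 17.92
tcp_pos: [0.5263, 0.102, 0.1447]
tcp_rot: [0.0, 1.0, -0.0, -0.001]
contact_force: [-4.7, -0.1, 2.3]
grip_width: 0.009
finger_force: 2.8
```

```bash
python3 -c "
from h import *
measure();measure()"
```

```text
line [0.60807518 0.10879255] 0.029072212320650666 -0.502725610778625 dir -0.5169871822325314 block [0.63758005 0.09648598] 0.06095271851376847 -0.4463899205271685 to go 0.05633569025145646 n 23 29
line [0.60806909 0.10876612] 0.02907962047870231 -0.5036231660599662 dir -0.5158728600893413 block [0.63747751 0.09659163] 0.06081463353711393 -0.4455508016471668 to go 0.05807236441279934 n 23 28
```

Call:
jog_arm(targets=[[[0,0.4,-1.3,0,0],[0,0.8,-2.6,0,0],[0,0.8,-2.6,0,0]]])

```text
t: 18.4
tcp_pos: [0.5269, 0.0995, 0.1447]
tcp_rot: [-0.0, 1.0, -0.0, -0.001]
contact_force: [-5.9, 0.0, 3.0]
grip_width: 0.008
finger_force: 3.2
```

```bash
python3 -c "
from h import *
measure();measure()"
```

```text
line [0.60875947 0.11041331] 0.028943872350690583 -0.4422294083315477 dir -0.5161468784958475 block [0.63761064 0.09645899] 0.06099196275955935 -0.4465725044460797 to go -0.004343096114531986 n 21 29
line [0.60875684 0.11043033] 0.028934217539450215 -0.4417366844426153 dir -0.5130404394574867 block [0.63744142 0.0966056 ] 0.060776048904301445 -0.4455993678305722 to go -0.0038626833879568667 n 21 28
```

Lined up. Now I'll back straight off and clear the hand.

Call:
jog_arm(targets=[[[0,-3,0,0,0],[0,-12,0,0,0],[0,-35,-20,30,0],[0,-75,-60,60,0],[0,-110,-100,60,0]]])

```text
t: 19.12
tcp_pos: [0.4171, -0.0009, 0.2064]
tcp_rot: [-0.001, 1.0, -0.001, 0.002]
contact_force: [0.8, 0.1, -0.5]
grip_width: 0.003
finger_force: 0.0
```

Call:
jog_arm(targets=[[[0,-20,-20,0,0],[0,-20,-20,0,0],[0,-20,-20,0,0]]])

```text
t: 19.5
tcp_pos: [0.3982, -0.0197, 0.2049]
tcp_rot: [-0.0, 1.0, -0.0, 0.0]
contact_force: [0.3, 0.4, -0.2]
grip_width: 0.007
finger_force: 0.0
```

```bash
python3 -c "
from h import *
measure();measure();crop('top','pics/t7.png',207,150,108,100,6)"
```

```text
line [0.60878656 0.11041542] 0.028967457949436646 -0.4417634649127294 dir -0.5148954622473264 block [0.63756265 0.09648362] 0.06093803560446408 -0.4465481363210344 to go -0.004784671408305019 n 21 29
line [0.60880796 0.1103918 ] 0.02899690443704578 -0.4421842635436705 dir -0.517999418004643 block [0.63760676 0.09649001] 0.06097506773441722 -0.446141142766673 to go -0.003956879223002474 n 21 29
```

View pics/t7.png

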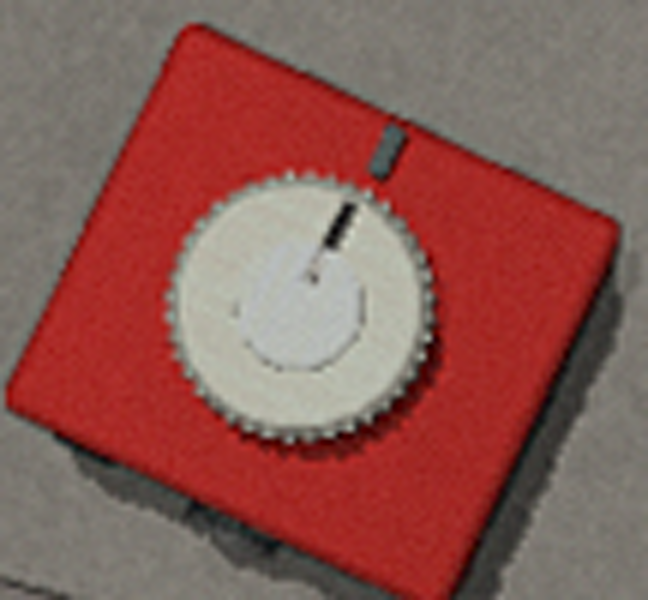

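The line points at the block (crop (325,247)–(350,205), block at (380,178)). It's about 0.004 rad from the block, the mill hasn't moved and the hand is clear. Handing in.

```bash
python3 -c "
from bench import r
print(r.finish_job())"
```

```text
the job is handed in; nothing more can be done
None
```

The ring is loosened to its second pass of the index block: the line measures within about 0.02 rad of the block, the mill hasn't moved, the hand is clear, and the job was handed in at about 20 s.

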